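# Fit a wig post into the hidden socket of a dressing-room counter rail

## Robot

A 6-joint arm with a two-finger parallel gripper is mounted at the origin on the work surface. World frame = base frame: x ahead of the robot, y to its left, z up, the work surface at z = 0. Lengths are in m, angles in rad, forces in N, time in s.
With the tool pointing down it reaches from about 0.275 to 0.75 m from the base axis. Payload 10.2 kg.
Tool frame: the origin (TCP) lies midway between the tips of the shut fingers; the grasp point (between the pads) lies 19 mm behind it (env.hold_point_z is the distance from the TCP to the grasp point, in m); x points along the fingers, z is the direction in which the jaws open and shut, and the axes are right-handed (so a half turn about x gives the same grasp; the last joint's range is limited). The gripper opens to 85 mm and grips with 20 to 120 N. Pads are 22 mm wide; open, the fingers measure 114 mm over their backs; the gripper's body (76 mm by 85 mm) begins 54 mm behind the grasp point. The pads swing forward as they close: fully open they stand 13 mm farther back than shut.
Start: joints at [1.015, 0.313, 1.498, -0, 1.331, -0.223], TCP at [0.172, 0.496, 0.231] pointing down, gripper open.
Joint ranges: [-2.94, 2.94], [-0.97, 2.17], [0.19, 2.56], [-1.23, 4.37], [0.02, 3.11], [-2.88, 2.88]. Speed limits (rad/s): [2.39, 2.39, 3.01, 3.14, 3.14, 3.14].

## Interface

Orientations are given as a unit quaternion [x, y, z, w].
In Python, from bench import env, kinematics, monitor, eyes, job gives the robot as it stands. The module is installed in compiled form; this text tells all that it offers. Calls block until the motion is done:
- env.reach(position, orientation): joint-space move of the TCP to a pose.
- env.movel(position, velocity=0.15, frame=None, guard=None): straight line of the TCP; frame=None keeps the orientation; velocity is the mean speed in m/s. With guard (N) it stops when the force on the tool has changed by that much, and returns True; else False.
- env.set_joints(angles): joint-space move.
- env.release() and env.close_gripper(effort=None): open the fingers fully, or close them until they stop; effort is the grip in N (None keeps the last).
- env.hold(seconds).
- kinematics.ik(position, orientation): joint angles nearest the present ones, or None.
- monitor.sense(): the state.
- eyes.grab_frame(name): name is "scene" or "top" or "wrist"; returns a dict with "frame" (400x640x3 uint8, red, green, blue), "mtx" (3x3 intrinsics, pixels), "view" (4x4, takes a point from world to camera coordinates). Camera axes: x right, y down, z forward; pixel columns grow to the right and rows downward; lengths in m; the calibration is good to about 2 mm. A picture is of the moment at which its call begins. There is no depth.
A pose or a line that the arm cannot do raises env.MotionError and nothing moves.
- job.hand_in(): hands the job in, once; it reports no verdict.
The state is a dict: "clock": time; "joints": joint angles; "qvel": joint speeds; "joint_efforts": joint torques, N m; "position": TCP position; "ee_rot": TCP orientation; "contact_force": force on the tool from outside, world axes, zero at the start; "ft_torque": the same for the moment, N m; "finger_gap": opening from 0.0 (shut) to 1.0 (fully open).
Only numpy, scipy, OpenCV 4.12 (cv2) and the standard library are available. Lean on these libraries where they do the work, as an engineer would, in place of code of your own. Each camera call takes 0.05 s, during which the arm holds its last target.

## Task

Take the wig post (the one with the plain round wooden top) out of the wooden rack and fit it in the counter rail: its socket is closed by a flush spring dust plug and cannot be seen, so slide the post's foot lightly along the middle line of the steel cover plate until it drops in, then push it fully home, upright, with its collar down on the plate, and let go. Press gently, the thin plate dents, and leave the other two posts, the jar, the mug and the compact where they are.

Things in the scene. Friction and masses are not known exactly. Their poses are not given: they have to be found in the camera images.
- wig_post_top (a point): Wig post, about 0.4 kg, round all over, upright in the rack. Point: centre of its beech top, a cylinder 34 mm across and 53 mm tall (23 mm below to 30 mm above the point, the last 13 mm domed), gripped from above. Below it an aluminium tube 20 mm across, 47 mm long, then collar and foot. The post's tip is 121 mm below the point. z: up along the post
- wig_post_collar (a point): Centre of the underside of the wig post's steel collar (36 mm across, 8 mm thick), on the axis, 95 mm below wig_post_top; z up along the post. Below it the foot: a steel spigot 14 mm across and 26 mm long, its last 6 mm tapering to a flat tip 7 mm across. In the rack the collar rests on the rack's top and the foot is in the hole
- plate_mid (a point): Middle of the top face of the counter rail's steel cover plate, 330 x 70 mm, level and fixed, 40 mm above the counter; x along the plate, y across, z up. Rigid except for the plug over its one hidden socket, which lies on the long middle line (y = 0), anywhere from x = -50 to +50 mm. Light pressure only: over 40 N of the foot dents it (the wide collar: over 90 N)
- rail: The whole rail: 370 x 110 x 38 mm plinth with the plate on it; origin 40 mm below plate_mid, same axes. Its socket is a straight vertical bore, 15.5 mm across, 28 mm deep to the pressed-in plug, closed by a flush spring plug of the same steel, not to be seen. The plug gives way at about 1 N and is pushed down by the foot (under 2 N at the bottom); the post's weight holds it down when home
- rack: Wooden block 250 x 80 x 34 mm, fixed, origin at the middle of its underside, x along its row of three 16.5 mm holes, 30 mm deep, 80 mm apart (x = -80, 0, +80 mm), with a post in each; which post is in which hole varies
- bar_post_mid (a point): Post with a 100 mm cross-bar as its head, in the rack; point on its axis 45 mm above its collar's underside (the head's top is 101 mm above it); the bar runs across the rack. To be left
- loop_post_mid (a point): Post with an upright round wire loop as its head, in the rack; point on its axis 45 mm above its collar's underside (the head's top is 123 mm above it); the loop runs across the rack, 73 mm wide. To be left
- cream_jar_mid (a point): Glass jar, 56 mm in diameter, 45 mm tall, its centre. To be left
- mug_mid (a point): White mug, 80 mm in diameter, 90 mm tall, its centre. To be left
- compact_mid (a point): Round black powder compact, 68 mm in diameter, 16 mm thick, its centre. To be left
Things that resemble listed ones, but are neither listed nor needed, are in the scene too. What is shaped like the part that bears wig_post_top but green is not meant.

How it is judged:
By the outcome, as a careful person would: the job done as asked, in the order asked, and still so for the second after the job is handed in, with the robot touching nothing.
It also fails if it takes over 58 s, if anything falls off the work surface, if the arm or the gripper's body presses on something with over 40 N, if the wrist force passes 120 N, or if a joint passes its speed limit or range.

## Working session

There is one attempt and no reset: what is moved stays moved. The work goes in short steps, each a Python script; the robot and the scene stay as the last script left them, time stands still between calls to the robot, and variables do not carry over. Pictures are saved under pics/ and viewed, and the job is handed in when it is done.

```bash
mkdir -p pics
python3 - <<'E'
from bench import env, kinematics, monitor, eyes, job
import cv2
for n in ("scene","top","wrist"):
    f=eyes.grab_frame(n); cv2.imwrite(f"pics/{n}0.png",f["frame"][...,::-1])
    print(n,f["mtx"].tolist(),f["view"].round(4).tolist())
s=monitor.sense(); print(s["clock"],s["position"],s["ee_rot"],s["contact_force"],env.hold_point_z)
E
```

```text
scene [[514.8933515317328, 0.0, 316.12336101653267], [0.0, 514.8933515317328, 203.1262553952919], [0.0, 0.0, 1.0]] [[-0.3127, 0.9499, -0.0011, 0.0961], [0.6818, 0.2236, -0.6966, -0.3007], [-0.6614, -0.2186, -0.7175, 1.9278], [0.0, 0.0, 0.0, 1.0]]
top [[376.0750791016435, 0.0, 325.8193818537708], [0.0, 376.0750791016435, 199.2048955130033], [0.0, 0.0, 1.0]] [[-0.0134, -0.9998, -0.0119, 0.0794], [-0.9957, 0.0145, -0.0918, 0.5422], [0.0919, 0.0106, -0.9957, 1.1526], [0.0, 0.0, 0.0, 1.0]]
wrist [[315.9093247626065, 0.0, 320.29283417032167], [0.0, 315.9093247626065, 199.64991087343776], [0.0, 0.0, 1.0]] [[0.3271, 0.945, -0.0015, -0.5244], [0.9065, -0.3133, 0.2829, -0.036], [0.2669, -0.0938, -0.9592, 0.3793], [0.0, 0.0, 0.0, 1.0]]
0.15 [0.17142538 0.49602097 0.23088932] [-0.41040658  0.57622422  0.41014513  0.575598  ] [-0.11866598 -0.41231176 -0.6275205 ] 0.0187
```

View pics/scene0.png

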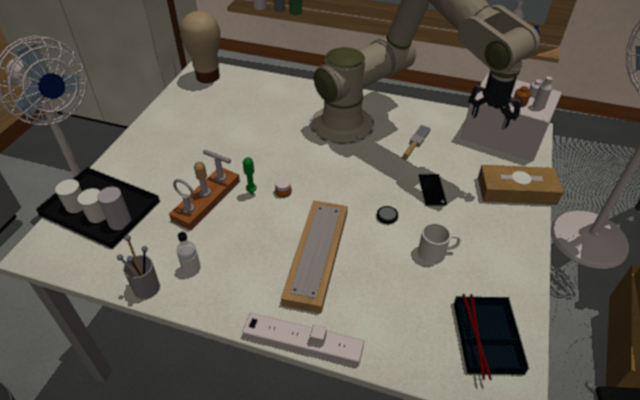

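View pics/top0.png

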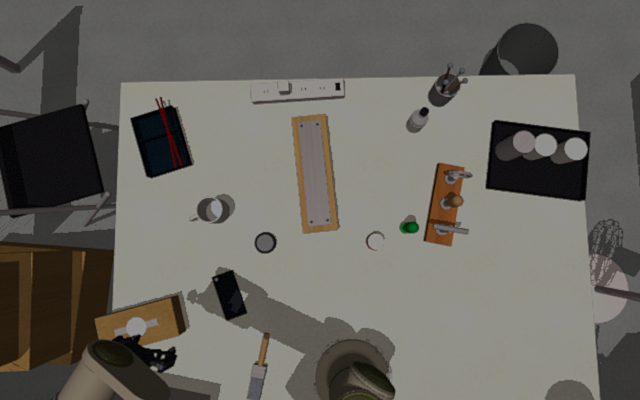

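View pics/wrist0.png

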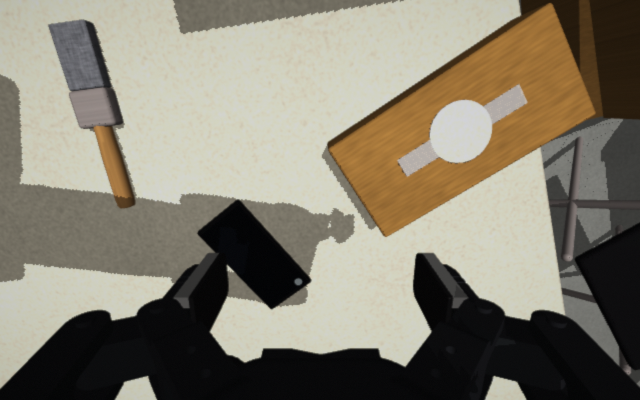

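The wig post stands in the middle hole, at about (453,200) in top and (200,175) in scene. The bar and loop posts are on either side, and the green decoy stands off the rack at (410,228) in top. I'll measure next.

```bash
cat > h.py <<'E'
import numpy as np, cv2
from bench import env, kinematics, monitor, eyes, job
def ray(f,u,v):
    R=f["view"][:3,:3];t=f["view"][:3,3]
    d=R.T@np.linalg.inv(f["mtx"])@np.array([u,v,1.]); return -R.T@t,d/np.linalg.norm(d)
def onz(f,uv,z):
    c,d=ray(f,*uv); return c+d*(z-c[2])/d[2]
def proj(f,p):
    q=f["mtx"]@(f["view"][:3,:3]@np.array(p)+f["view"][:3,3]); return q[:2]/q[2]
def tri(r):
    A=0;b=0
    for c,d in r:
        P=np.eye(3)-np.outer(d,d);A=A+P;b=b+P@c
    p=np.linalg.solve(A,b);return p,[np.linalg.norm((np.eye(3)-np.outer(d,d))@(p-c)) for c,d in r]
E
python3 - <<'E'
import cv2
for n,(x0,y0,x1,y1) in (("scene",(160,140,300,230)),("top",(390,150,490,255)),("top",(280,100,360,245))):
    im=cv2.imread(f"pics/{n}0.png")[y0:y1,x0:x1]
    k=min(800/(x1-x0),600/(y1-y0)); k=int(k)
    cv2.imwrite(f"pics/z_{n}{x0}.png",cv2.resize(im,None,fx=k,fy=k,interpolation=cv2.INTER_CUBIC)); print(n,x0,y0,k)
E
```

```text
scene 160 140 5
top 390 150 5
top 280 100 4
```

View pics/z_scene160.png

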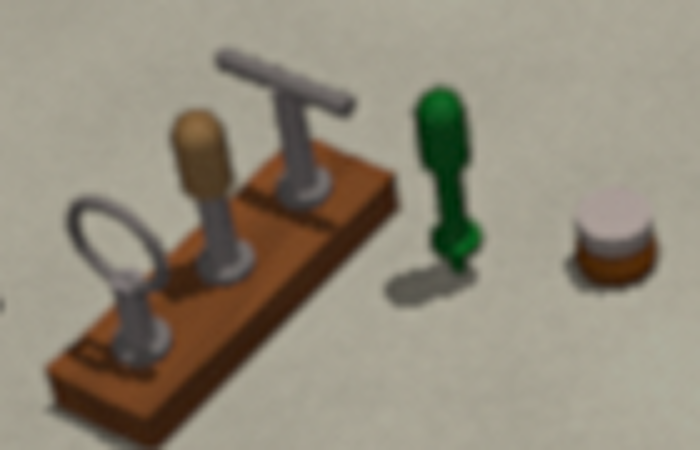

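View pics/z_top390.png

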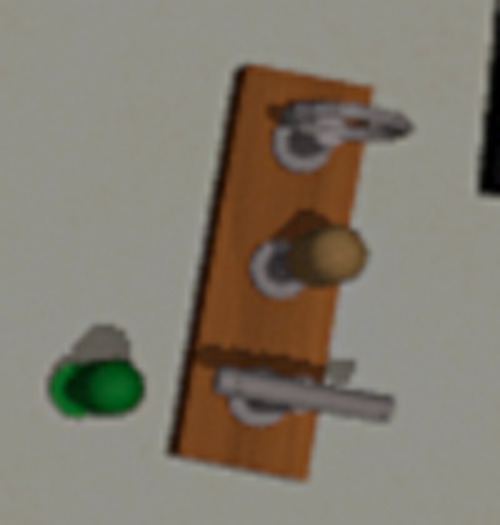

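View pics/z_top280.png

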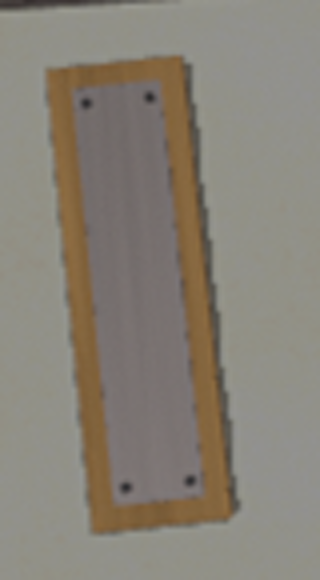

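```bash
cat > m.py <<'E'
from h import *
T=eyes.grab_frame("top");S=eyes.grab_frame("scene")
def hsv(f): return cv2.cvtColor(f["frame"],cv2.COLOR_RGB2HSV)
def order(b,f,z): return np.array([onz(f,p,z) for p in b])
for n,f,roi,rr in (("top",T,(280,100,360,245),(415,155,480,250)),("scene",S,(270,190,360,320),(160,150,250,235))):
    H=hsv(f)
    m=np.zeros(H.shape[:2],np.uint8);x0,y0,x1,y1=roi
    wood=((H[...,0]<25)&(H[...,1]>90)).astype(np.uint8)
    m[y0:y1,x0:x1]=wood[y0:y1,x0:x1]
    cs,hi=cv2.findContours(m,cv2.RETR_CCOMP,cv2.CHAIN_APPROX_NONE)
    hole=max([c for c,h in zip(cs,hi[0]) if h[3]>=0],key=cv2.contourArea)
    hm=np.zeros_like(m);cv2.drawContours(hm,[hole],-1,1,-1); hm&=(1-m)
    # map pixels to plate plane, minAreaRect in metric
    ys,xs=np.nonzero(hm); P=np.array([onz(f,(x,y),.040)[:2] for x,y in zip(xs,ys)])
    r=cv2.minAreaRect((P*1000).astype(np.float32)); c=P.mean(0);w,V=np.linalg.eigh(np.cov(P.T))
    print(n,"plate rect",r,"centroid",c,"sizes",np.sqrt(12*w),"axis deg",np.degrees(np.arctan2(V[1,1],V[0,1])))
    # screws
    m=np.zeros(H.shape[:2],np.uint8);x0,y0,x1,y1=rr
    m[y0:y1,x0:x1]=wood[y0:y1,x0:x1]; 
    hue=H[...,0]
    b=((hue>=11)&(hue<25)&(H[...,1]>70)&(H[...,1]<200)).astype(np.uint8)
    print("post hue sample",H[200,457] if n=="top" else H[175,200], "rack", H[230,440] if n=="top" else H[200,210])
E
python3 m.py
```

```text
top plate rect ((627.44384765625, 107.55525207519531), (331.93902587890625, 72.07368469238281), 5.2076921463012695) centroid [0.62488634 0.10735762] sizes [0.07179613 0.33189245] axis deg -174.75694422975192
post hue sample [ 17 134 124] rack [173  20  51]
scene plate rect ((630.0673217773438, 107.39642333984375), (332.8830261230469, 72.34092712402344), 5.179055690765381) centroid [0.64289687 0.10876668] sizes [0.07201045 0.33081981] axis deg -174.7455694321921
post hue sample [ 17 137  80] rack [ 12 179 121]
```

```bash
cat > m2.py <<'E'
from h import *
T=eyes.grab_frame("top");S=eyes.grab_frame("scene")
R=[]
for n,f,rr,pr in (("top",T,(420,155,475,250),(440,190,470,212)),("scene",S,(160,160,245,232),(190,158,210,183))):
    H=cv2.cvtColor(f["frame"],cv2.COLOR_RGB2HSV)
    def sel(c,r):
        m=np.zeros(H.shape[:2],np.uint8);x0,y0,x1,y1=r;m[y0:y1,x0:x1]=c[y0:y1,x0:x1];return m
    b=sel((H[...,0]>=14)&(H[...,0]<25)&(H[...,1]>100),pr)
    k,l,st,ce=cv2.connectedComponentsWithStats(b); i=1+np.argmax(st[1:,4]); print(n,"beech",st[i],ce[i])
    x,y,w,h,a=st[i]; cen=(x+(w-1)/2,y+(h-1)/2)
    R.append((ray(f,*ce[i]),onz(f,ce[i],.1325),onz(f,cen,.1325)))
    print(R[-1][1:])
    r=sel((H[...,0]<14)&(H[...,1]>130),rr)
    ys,xs=np.nonzero(r);P=np.array([onz(f,(x,y),.034)[:2] for x,y in zip(xs,ys)])
    print("rack",cv2.minAreaRect((P*1000).astype(np.float32)),len(xs))
    vis=f["frame"][...,::-1].copy();vis[b>0]=(255,0,255);vis[r>0]=(255,255,0)
    x0,y0,x1,y1=rr; cv2.imwrite(f"pics/m2_{n}.png",cv2.resize(vis[y0-5:y1+5,x0-5:x1+5],None,fx=5,fy=5,interpolation=0))
print(tri([r[0] for r in R]))
E
python3 m2.py; python3 -c "
import cv2,numpy as np
a=cv2.imread('pics/m2_top.png');b=cv2.imread('pics/m2_scene.png')
h=max(a.shape[0],b.shape[0]);f=lambda i:cv2.copyMakeBorder(i,0,h-i.shape[0],0,0,0)
cv2.imwrite('pics/m2.png',np.hstack([f(a),f(b)]))"
```

```text
top beech [447 193  16  15 151] [454.76821192 200.53642384]
(array([ 0.52422558, -0.2946971 ,  0.1325    ]), array([ 0.52576202, -0.29400841,  0.1325    ]))
rack ((524.474365234375, -293.87420654296875), (83.09782409667969, 246.99171447753906), 77.92017364501953) 1504
scene beech [195 162  11  18 144] [199.94444444 170.64583333]
(array([ 0.52972876, -0.29403121,  0.1325    ]), array([ 0.52909065, -0.29417314,  0.1325    ]))
rack ((538.4840698242188, -288.65814208984375), (94.70903778076172, 263.1303405761719), 78.00284576416016) 1385
(array([ 0.52482263, -0.29693589,  0.12728183]), [np.float64(0.0005019481525724761), np.float64(0.0005019481525724486)])
```

View pics/m2.png

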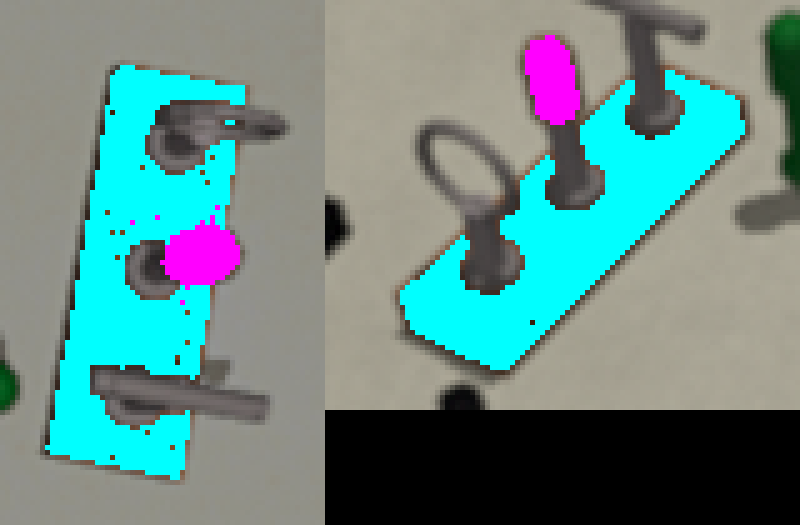

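```bash
cat >> h.py <<'E'
from scipy.spatial.transform import Rotation as Ro
def ori(deg):
    a=np.radians(deg);x=np.array([0,0,-1.]);z=np.array([np.cos(a),np.sin(a),0]);y=np.cross(z,x)
    return Ro.from_matrix(np.column_stack([x,y,z])).as_quat()
E
python3 - <<'E'
from h import *
s=monitor.sense();z=Ro.from_quat(s["ee_rot"]).as_matrix();print(z.round(2).tolist())
for d in (78,258): print(d,np.round(kinematics.ik([.526,-.2945,.29],ori(d)) ,2))
for d in (5.2,185.2,95.2,275.2):
  for p in ([.579,.103,.14],[.685,.112,.12]):
    j=kinematics.ik(p,ori(d)); print(d,None if j is None else np.round(j,2))
E
```

```text
[[-0.0, -0.95, 0.33], [-0.0, 0.33, 0.95], [-1.0, 0.0, -0.0]]
78 [-0.7   0.46  1.14 -0.    1.55 -2.07]
258 [-0.7   0.46  1.14 -0.    1.55  1.08]
5.2 [-0.02  0.53  1.42 -0.    1.19 -0.11]
5.2 [-0.01  0.78  1.04 -0.    1.32 -0.1 ]
185.2 None
185.2 None
95.2 [-0.02  0.53  1.42 -0.    1.19 -1.68]
95.2 [-0.01  0.78  1.04 -0.    1.32 -1.67]
275.2 [-0.02  0.53  1.42 -0.    1.19  1.46]
275.2 [-0.01  0.78  1.04 -0.    1.32  1.47]
```

Run:
```python
from h import *
env.reach([.526,-.2945,.29],ori(258))
s=monitor.sense();print(s["clock"],s["position"],s["contact_force"])
f=eyes.grab_frame("wrist");np.savez("w1.npz",**f)
cv2.imwrite("pics/wrist1.png",f["frame"][...,::-1])
for z in (.034,.106,.129,.159): print(z,proj(f,[.526,-.2945,z]))
```

```text
3.3917 [ 0.5262915  -0.29386153  0.29008235] [ 0.0108406   0.2326047  -1.08976902]
0.034 [320.88570677 164.87022003]
0.106 [321.01955916 177.07495834]
0.129 [321.07482518 182.11414602]
0.159 [321.15987264 189.86882275]
```

View pics/wrist1.png

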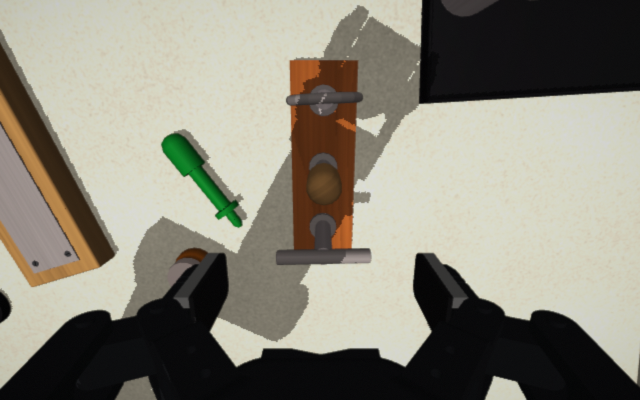

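Run:
```python
from h import *
f=dict(np.load("w1.npz"));H=cv2.cvtColor(f["frame"],cv2.COLOR_RGB2HSV)
b=((H[...,0]>=13)&(H[...,0]<25)&(H[...,1]>90)).astype(np.uint8);m=np.zeros_like(b);m[158:215,298:350]=b[158:215,298:350]
m=cv2.morphologyEx(m,cv2.MORPH_OPEN,np.ones((5,5)))
k,l,st,ce=cv2.connectedComponentsWithStats(m);i=1+np.argmax(st[1:,4]);print(st[i],ce[i])
# project sample rings of candidate solid for extents
def ext(x,y):
    P=[]
    for z,r in ((.106,17),(.146,17),(.1525,14.7),(.157,9),(.159,3)):
        for a in np.linspace(0,6.28,60): P.append(proj(f,[x+r/1e3*np.cos(a),y+r/1e3*np.sin(a),z]))
    P=np.array(P);return P.min(0),P.max(0)
print(ext(.526,-.2945))
x,y,w,h,_=st[i];print((x,y),(x+w,y+h))
R=f["view"][:3,:3];print("img right/down in world",R[0],R[1])
cv2.imwrite("pics/w1z.png",cv2.resize(np.hstack([f["frame"][140:220,280:370,::-1],f["frame"][140:220,280:370,::-1]*(1-m[140:220,280:370,None])]),None,fx=4,fy=4))
```

```text
[ 306  163   36   42 1196] [323.49414716 183.99832776]
(array([302.929493  , 161.07316236]), array([339.30201574, 203.68699393]))
(np.int32(306), np.int32(163)) (np.int32(342), np.int32(205))
img right/down in world [-2.07071127e-01 -9.78325877e-01  1.62798414e-04] [-0.93790481  0.19856299  0.28444211]
```

View pics/w1z.png

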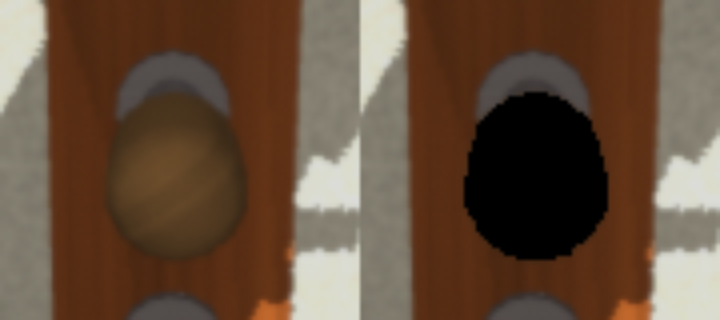

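Run:
```python
from h import *
env.movel([.5245,-.2962,.109],velocity=.15,guard=12) and print("guard hit")
s=monitor.sense();print(s["clock"],s["position"],s["contact_force"])
env.close_gripper(effort=70)
s=monitor.sense();print(s["clock"],s["position"],s["contact_force"],s["ft_torque"],s["finger_gap"])
f=eyes.grab_frame("wrist");cv2.imwrite("pics/wrist2.png",f["frame"][...,::-1])
```

```text
4.8 [ 0.52483481 -0.29645237  0.10986869] [ 0.59150048 -0.26916434 -0.12343561]
5.3333 [ 0.52460665 -0.29640521  0.10944984] [-0.82180191 -0.23704689  3.95052344] [0.02114335 0.15725423 0.00545728] 0.3782549303574542
```

View pics/wrist2.png

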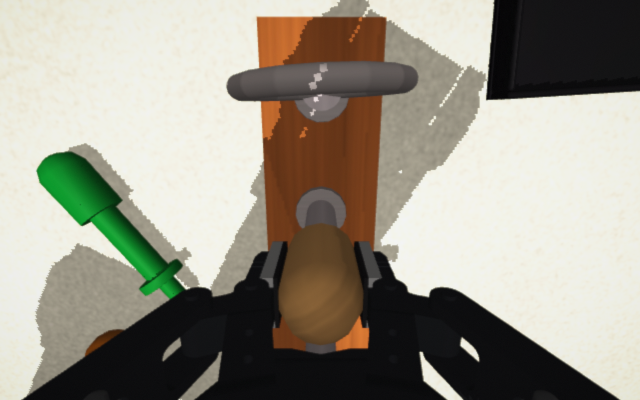

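```bash
python3 - <<'E'
from h import *
env.movel([.5245,-.2962,.28],velocity=.15)
s=monitor.sense();print(s["clock"],s["position"],s["contact_force"],s["ft_torque"],s["finger_gap"])
th=np.radians(5.2);c=np.array([.6288,.1075]);p=c-.055*np.array([np.cos(th),np.sin(th)])
env.reach([*p,.21],ori(5.2))
s=monitor.sense();print(s["clock"],s["position"],s["contact_force"],s["ft_torque"],s["finger_gap"])
for n in("top","scene","wrist"):
    f=eyes.grab_frame(n);np.savez(f"{n}3.npz",**f);cv2.imwrite(f"pics/{n}3.png",f["frame"][...,::-1])
E
python3 -c "
import cv2,numpy as np
a=cv2.imread('pics/scene3.png')[130:330,230:430];b=cv2.imread('pics/top3.png')[90:290,230:430]
cv2.imwrite('pics/c3.png',cv2.resize(np.hstack([a,b]),None,fx=2,fy=2))"
```

```text
6.675 [ 0.52426421 -0.2959837   0.27893541] [-0.27935216  0.11902728 -4.40969525] [-0.01995667  0.0256737   0.07429501] 0.380519012511669
8.1833 [0.57429743 0.10167784 0.21007394] [ 0.60753387  0.31330514 -4.42673342] [-0.06069546  0.0011134  -0.03041599] 0.37975312404145134
```

View pics/c3.png

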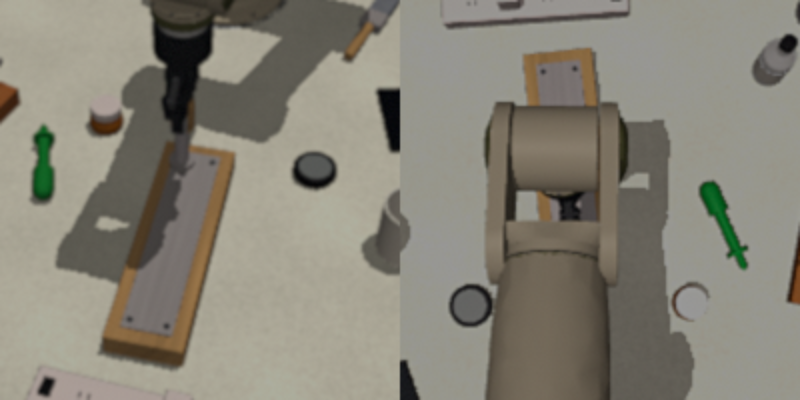

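View pics/wrist3.png

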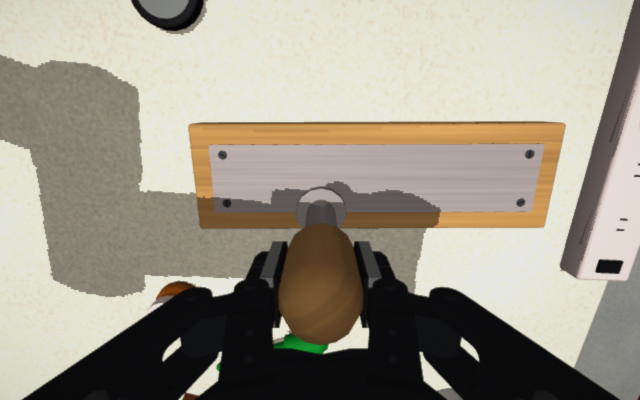

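Run:
```python
from h import *
f=dict(np.load("wrist3.npz"));H=cv2.cvtColor(f["frame"],cv2.COLOR_RGB2HSV)
# screws
sc=[(222,155),(529,154),(227,203),(520,202)]
g=cv2.cvtColor(f["frame"],cv2.COLOR_RGB2GRAY).astype(float);pts=[]
for u,v in sc:
    w=g[v-8:v+9,u-8:u+9];wt=np.clip(np.median(w)-15-w,0,None);yy,xx=np.mgrid[v-8:v+9,u-8:u+9]
    pts.append(onz(f,((wt*xx).sum()/wt.sum(),(wt*yy).sum()/wt.sum()),.04)[:2])
pts=np.array(pts);d=(pts[1]+pts[3]-pts[0]-pts[2]);print(pts.round(4).tolist(),"centre",pts.mean(0),"deg",np.degrees(np.arctan2(d[1],d[0])),np.linalg.norm(pts[0]-pts[1]),np.linalg.norm(pts[0]-pts[2]))
f0=eyes.grab_frame
x,y=.5743,.1017
for z in(.134,.142):
    P=np.array([proj(f,[x+.018*np.cos(a),y+.018*np.sin(a),z]) for a in np.linspace(0,6.28,60)]);print(z,P.min(0),P.max(0))
P=np.array([proj(f,[x+.018*np.cos(a),y+.018*np.sin(a),z]) for a in np.linspace(0,6.28,60) for z in(.134,.142)])
v=f["frame"][...,::-1].copy()
for p in P: cv2.circle(v,tuple(np.round(p).astype(int)),0,(0,0,255),-1)
cv2.imwrite("pics/c4.png",cv2.resize(v[130:280,220:420],None,fx=4,fy=4,interpolation=cv2.INTER_CUBIC))
# screws in top0 image and scene0
for n,ss in (("top",[(301.5,125.7),(317.3,124.2),(311.3,221.7),(327.5,220.3)]),):
    h=dict(np.load("top3.npz"));im=cv2.imread("pics/top0.png",0).astype(float);q=[]
    for u,v_ in ss:
        u,v_=int(round(u)),int(round(v_));w=im[v_-3:v_+4,u-3:u+4];wt=np.clip(np.median(w)-8-w,0,None);yy,xx=np.mgrid[v_-3:v_+4,u-3:u+4]
        q.append(onz(h,((wt*xx).sum()/wt.sum(),(wt*yy).sum()/wt.sum()),.04)[:2])
    print(np.round(q,4).tolist(),np.mean(q,0))
```

```text
[[0.4746, 0.1191], [0.7771, 0.1469], [0.4792, 0.0693], [0.7817, 0.0971]] centre [0.62815685 0.10812695] deg 5.246210894759959 0.3037971855494368 0.049998989819218874
0.134 [296.23002908 185.62060653] [345.68914627 232.58964616]
0.142 [295.39328267 188.42964261] [346.5599754  236.85663095]
[[0.7767, 0.1465], [0.7806, 0.0964], [0.4737, 0.1182], [0.4786, 0.0682]] [0.62741438 0.10733716]
```

View pics/c4.png

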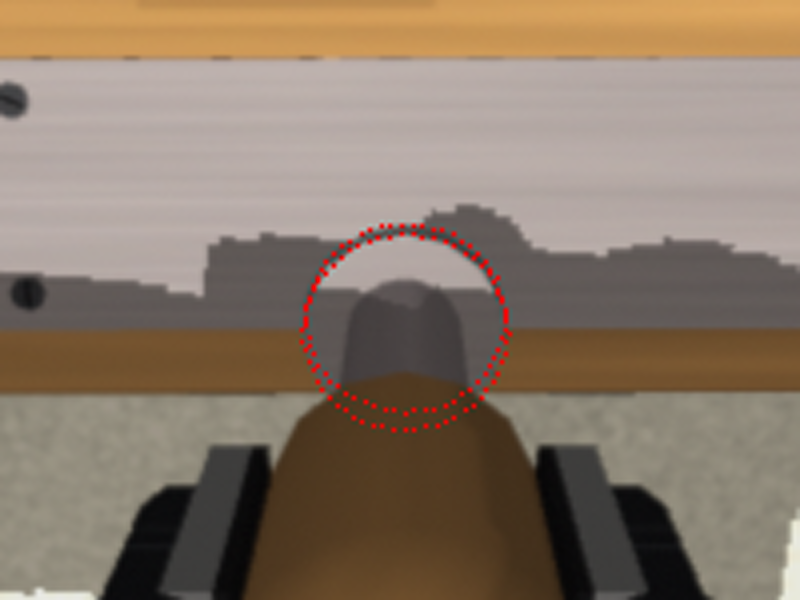

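Upright and centred in the grip: the projected collar outline matches. The plate measures (0.628, 0.108) at 5.2°. Next I'll touch down at x = -55.

```bash
cat >> h.py <<'E'
th=np.radians(5.22);C=np.array([.6280,.1078])
ax=np.array([np.cos(th),np.sin(th)])
def pt(s,z): return [*(C+s*ax),z]
def st(base=None):
    s=monitor.sense();f=s["contact_force"];p=s["position"]
    loc=(np.array(p[:2])-C); return s["clock"],loc@ax*1e3,(ax[0]*loc[1]-ax[1]*loc[0])*1e3,p[2]*1e3,f@np.r_[ax,0],f@np.array([-ax[1],ax[0],0]),f[2]
def ps(t,*a): print(t,np.round(st(),2),*a,flush=True)
E
python3 - <<'E'
from h import *
env.movel(pt(-.055,.150),velocity=.12); ps("hover")
g=env.movel(pt(-.055,.134),velocity=.02,guard=3); ps("touch",g)
env.hold(.1);ps("hold")
E
```

```text
hover [ 8.9800e+00 -5.4530e+01 -1.4000e-01  1.5079e+02  2.6000e-01 -1.3000e-01
 -4.3300e+00]
touch [ 9.5100e+00 -5.4870e+01  1.0000e-02  1.4125e+02 -2.9000e-01 -2.1000e-01
  5.2400e+00] True
hold [ 9.6100e+00 -5.4860e+01 -1.0000e-02  1.4123e+02 -1.0000e+00 -1.3600e+00
  4.8100e+00]
```

```bash
cat > slide.py <<'E'
from h import *
import sys
W=-4.4
s0=st()[1]/1e3; z=st()[3]/1e3+.0002; z0=st()[3]/1e3
s=s0; t0=st()[0]
while s<.056 and st()[0]-t0<float(sys.argv[1]):
    s+=.003
    g=env.movel(pt(s,z),velocity=.03,guard=14)
    q=st(); N=q[6]-W
    print(np.round(q,2),"N",round(N,1),"zcmd",round(z*1e3,2),g,flush=True)
    if g: break
    if N<2.2:
        g=env.movel(pt(s,z-.003),velocity=.02,guard=4); q=st(); 
        print("  probe",np.round(q,2),"N",round(q[6]-W,1),g,flush=True)
        if q[3]/1e3<z0-.0015: print("DROP"); break
        z=q[3]/1e3
        continue
    z+=np.clip((N-5)*5e-5,-.0003,.0003)
E
python3 slide.py 2
```

```text
[ 9.890e+00 -5.145e+01 -5.000e-02  1.414e+02  1.940e+00  2.300e-01
 -1.620e+00] N 2.8 zcmd 141.43 False
[ 1.0140e+01 -4.8970e+01  5.0000e-02  1.4134e+02 -2.2000e+00 -1.1500e+00
  1.6100e+00] N 6.0 zcmd 141.32 False
[ 1.0390e+01 -4.5670e+01  1.0000e-02  1.4135e+02 -1.2700e+00  8.1000e-01
  4.3000e-01] N 4.8 zcmd 141.37 False
[ 1.0640e+01 -4.2610e+01 -1.0000e-02  1.4137e+02 -2.1800e+00 -8.0000e-02
  5.4000e-01] N 4.9 zcmd 141.36 False
[ 1.0890e+01 -3.9570e+01 -1.0000e-02  1.4139e+02 -1.3500e+00  8.2000e-01
  2.4000e-01] N 4.6 zcmd 141.36 False
[ 1.1140e+01 -3.6590e+01 -3.0000e-02  1.4134e+02 -1.9200e+00 -1.4000e-01
  1.2500e+00] N 5.6 zcmd 141.34 False
[ 1.1390e+01 -3.3580e+01  1.0000e-02  1.4137e+02 -5.4000e-01 -6.0000e-02
  5.3000e-01] N 4.9 zcmd 141.37 False
[ 1.1640e+01 -3.0600e+01 -3.0000e-02  1.4137e+02 -1.2700e+00  3.3000e-01
 -7.0000e-02] N 4.3 zcmd 141.37 False
```

Contact is steady at about 5 N, so I'll keep sliding.

```bash
python3 slide.py 12
```

```text
[ 1.190e+01 -2.724e+01 -1.000e-02  1.414e+02  1.480e+00  1.600e-01
 -3.000e+00] N 1.4 zcmd 141.57 False
  probe [ 1.2110e+01 -2.7050e+01 -3.0000e-02  1.4124e+02 -2.9100e+00  9.3000e-01
  6.8000e+00] N 11.2 True
[ 1.2360e+01 -2.4160e+01 -5.0000e-02  1.4135e+02  1.6700e+00 -9.0000e-02
 -1.3000e-01] N 4.3 zcmd 141.24 False
[ 1.2610e+01 -2.1670e+01  2.0000e-02  1.4127e+02 -2.3300e+00 -5.2000e-01
  2.8800e+00] N 7.3 zcmd 141.2 False
[ 1.2860e+01 -1.8450e+01  2.0000e-02  1.4112e+02 -2.0200e+00 -2.8000e-01
  6.9000e-01] N 5.1 zcmd 141.31 False
[ 1.3110e+01 -1.5400e+01 -2.0000e-02  1.4075e+02  6.6000e-01 -4.7000e-01
 -4.5000e+00] N -0.1 zcmd 141.32 False
  probe [ 1.3410e+01 -1.5440e+01 -2.0000e-02  1.3819e+02  8.5000e-01  4.2000e-01
 -3.2400e+00] N 1.2 False
DROP
```

```bash
cat > ins.py <<'E'
from h import *
import sys
W=-4.4
q=st(); s=float(sys.argv[1])/1e3; y=float(sys.argv[2])/1e3; z=q[3]/1e3; n=np.array([-ax[1],ax[0]]); zend=float(sys.argv[3])/1e3
while z>zend:
    z=max(z-.0015,zend)
    g=env.movel([*(C+s*ax+y*n),z],velocity=.02,guard=8)
    q=st(); print(np.round(q,2),"N",round(q[6]-W,1),"cmd",np.round([s*1e3,y*1e3,z*1e3],2),g,flush=True)
    if g: break
    # yield to lateral force
    s+=np.clip(q[4]-.3,-4,4)*7e-5; y+=np.clip(q[5],-4,4)*7e-5
E
python3 ins.py -14.8 0 133
```

```text
[ 1.3660e+01 -1.4650e+01 -5.0000e-02  1.3671e+02  1.3600e+00 -7.0000e-02
 -3.4300e+00] N 1.0 cmd [-14.8    0.   136.69] False
[ 1.3910e+01 -1.4310e+01 -6.0000e-02  1.3547e+02  2.7900e+00 -2.6000e-01
 -1.9800e+00] N 2.4 cmd [-1.4730e+01 -1.0000e-02  1.3519e+02] False
[ 1.4160e+01 -1.4140e+01 -7.0000e-02  1.3371e+02  5.3400e+00  5.0000e-02
 -2.5900e+00] N 1.8 cmd [-1.4550e+01 -2.0000e-02  1.3369e+02] False
[ 1.4410e+01 -1.4040e+01 -6.0000e-02  1.3305e+02  4.9300e+00 -2.2000e-01
 -2.4900e+00] N 1.9 cmd [-1.427e+01 -2.000e-02  1.330e+02] False
```

```bash
python3 ins.py -13.7 0 117.5
```

```text
[ 1.4660e+01 -1.3790e+01 -2.0000e-02  1.3127e+02  4.2000e+00 -1.1000e-01
 -3.7700e+00] N 0.6 cmd [-13.7    0.   131.55] False
[ 1.4910e+01 -1.3630e+01  1.0000e-02  1.2972e+02  3.2400e+00 -2.1000e-01
 -4.3300e+00] N 0.1 cmd [-1.3430e+01 -1.0000e-02  1.3005e+02] False
[ 1.5160e+01 -1.3490e+01  3.0000e-02  1.2822e+02  2.3800e+00 -8.7000e-01
 -4.2000e+00] N 0.2 cmd [-1.3220e+01 -2.0000e-02  1.2855e+02] False
[ 1.5410e+01 -1.3370e+01 -6.0000e-02  1.2672e+02  1.1300e+00 -5.0000e-01
 -3.8800e+00] N 0.5 cmd [-1.3080e+01 -8.0000e-02  1.2705e+02] False
[ 1.566e+01 -1.327e+01 -6.000e-02  1.253e+02  1.150e+00  1.900e-01
 -3.870e+00] N 0.5 cmd [-1.3020e+01 -1.2000e-01  1.2555e+02] False
[ 1.5910e+01 -1.3150e+01 -8.0000e-02  1.2385e+02 -7.0000e-02  3.0000e-02
 -3.9700e+00] N 0.4 cmd [-1.2960e+01 -1.1000e-01  1.2405e+02] False
[ 1.6160e+01 -1.3100e+01 -8.0000e-02  1.2242e+02  3.3000e-01  5.5000e-01
 -3.3500e+00] N 1.1 cmd [-1.2980e+01 -1.0000e-01  1.2255e+02] False
[ 1.6410e+01 -1.2990e+01 -9.0000e-02  1.2098e+02 -2.0000e-01 -8.1000e-01
 -2.6000e+00] N 1.8 cmd [-1.2980e+01 -6.0000e-02  1.2105e+02] False
[ 16.66 -13.01  -0.12 119.48   0.29   0.66  -2.35] N 2.0 cmd [-13.02  -0.12 119.55] False
[ 1.6910e+01 -1.3030e+01 -9.0000e-02  1.1797e+02 -4.2000e-01  3.0000e-01
 -3.8200e+00] N 0.6 cmd [-1.3020e+01 -7.0000e-02  1.1805e+02] False
[ 1.716e+01 -1.303e+01 -7.000e-02  1.175e+02  6.100e-01  2.100e-01
 -2.720e+00] N 1.7 cmd [-1.307e+01 -5.000e-02  1.175e+02] False
```

Run:
```python
from h import *
g=env.movel(pt(-.0130,.1125),velocity=.015,guard=12);ps("seat",g)
env.hold(.2);ps("hold")
print(monitor.sense()["ft_torque"].round(2))
f=eyes.grab_frame("scene");cv2.imwrite("pics/s5.png",cv2.resize(f["frame"][120:320,230:430,::-1],None,fx=3,fy=3,interpolation=cv2.INTER_CUBIC))
```

```text
seat [ 1.7430e+01 -1.2930e+01 -6.0000e-02  1.1542e+02 -1.3700e+00 -3.8000e-01
  4.6300e+00] True
hold [ 1.7630e+01 -1.2930e+01 -8.0000e-02  1.1542e+02 -1.2600e+00  8.0000e-02
  5.1800e+00]
[0.02 0.18 0.01]
```

View pics/s5.png

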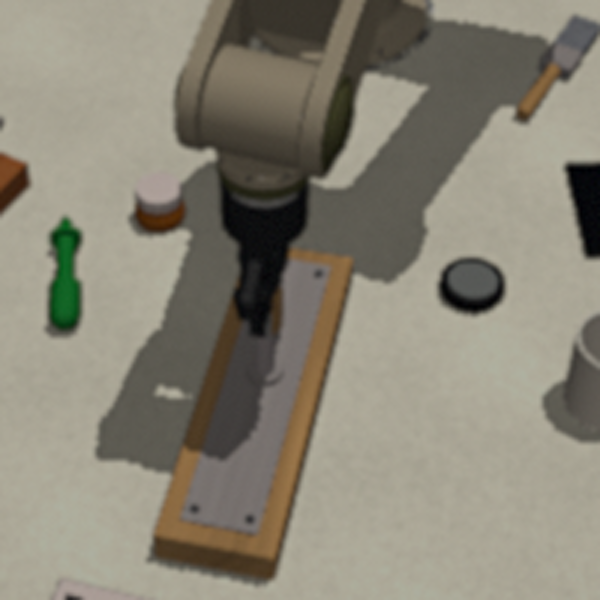

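Contact came at 115.4 mm, 26 mm below the plate-touch height, which is the full length of the foot. Releasing and retreating straight up.

Run:
```python
from h import *
env.release();ps("rel")
p=monitor.sense()["position"]
env.movel([p[0],p[1],.26],velocity=.12);ps("up")
f=eyes.grab_frame("wrist");np.savez("w6.npz",**f);cv2.imwrite("pics/wrist6.png",f["frame"][...,::-1])
q=C-.013*ax
for z,r in((.04,18),(.048,18),(.118,17),(.135,17)):
  P=np.array([proj(f,[q[0]+r/1e3*np.cos(a),q[1]+r/1e3*np.sin(a),z]) for a in np.linspace(0,6.28,60)]);print(z,P.min(0).round(1),P.max(0).round(1))
env.reach([.42,-.1,.32],ori(5.2));ps("away")
for n in("top","scene"):
    f=eyes.grab_frame(n);np.savez(f"{n}6.npz",**f);cv2.imwrite(f"pics/{n}6.png",f["frame"][...,::-1])
```

```text
rel [ 1.8250e+01 -1.3530e+01 -0.0000e+00  1.1418e+02  2.3000e-01  3.8000e-01
 -1.1000e-01]
up [ 1.962e+01 -1.374e+01 -1.000e-02  2.592e+02 -5.400e-01  5.500e-01
  7.000e-02]
0.04 [307.  155.7] [337.9 186.2]
0.048 [306.7 156.8] [338.3 187.9]
0.118 [304.1 169.7] [340.9 205.3]
0.135 [303.1 173.5] [342. 211.]
away [  20.78 -225.46 -187.79  319.83   -0.91    0.32   -1.25]
```

View pics/wrist6.png

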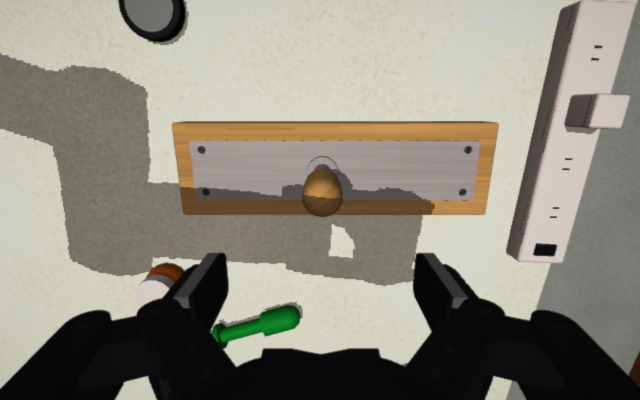

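View pics/scene6.png

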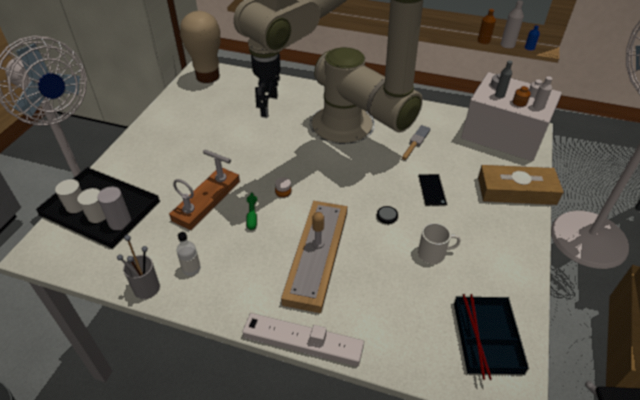

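View pics/top6.png

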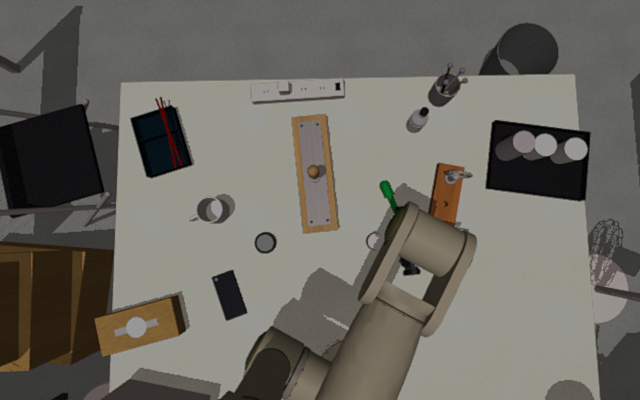

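Run:
```python
from h import *
f=dict(np.load("scene6.npz"));t=dict(np.load("top6.npz"));q=C-.013*ax
def beech(f,r):
    H=cv2.cvtColor(f["frame"],cv2.COLOR_RGB2HSV);m=np.zeros(H.shape[:2],np.uint8);x0,y0,x1,y1=r
    m[y0:y1,x0:x1]=((H[...,0]>=8)&(H[...,0]<25)&(H[...,1]>90))[y0:y1,x0:x1]
    k,l,st,ce=cv2.connectedComponentsWithStats(m);i=1+np.argmax(st[1:,4]);return st[i],ce[i]
bs=beech(f,(308,205,330,236));bt=beech(t,(304,160,324,185));print(bs,bt)
print("expect",proj(f,[*q,.1385]),proj(t,[*q,.1385]),tri([ray(f,*bs[1]),ray(t,*bt[1])]),q)
a=cv2.imread("pics/scene0.png").astype(int);b=cv2.imread("pics/scene6.png").astype(int)
for n,(x0,y0,x1,y1) in dict(loopbar=(165,145,243,228),compact=(373,203,402,227),mug=(415,222,462,268),jar=(270,178,295,198)).items():
    print(n,np.abs(a-b)[y0:y1,x0:x1].max(2).mean().round(2))
c=np.hstack([cv2.resize(i.astype(np.uint8),None,fx=4,fy=4) for i in(b[195:285,270:355],b[145:235,170:265])]);cv2.imwrite("pics/c6.png",c)
```

```text
(array([308, 205,  16,  28, 306], dtype=int32), array([315.16993464, 219.16993464])) (array([308, 165,  11,  13, 115], dtype=int32), array([313.04347826, 171.29565217]))
expect [317.92737602 220.0651207 ] [312.80099972 170.65838867] (array([0.61415713, 0.10235435, 0.13965649]), [np.float64(0.0037199561678119), np.float64(0.003719956167811895)]) [0.61505391 0.10661726]
loopbar 15.15
compact 2.24
mug 2.25
jar 31.69
```

View pics/c6.png

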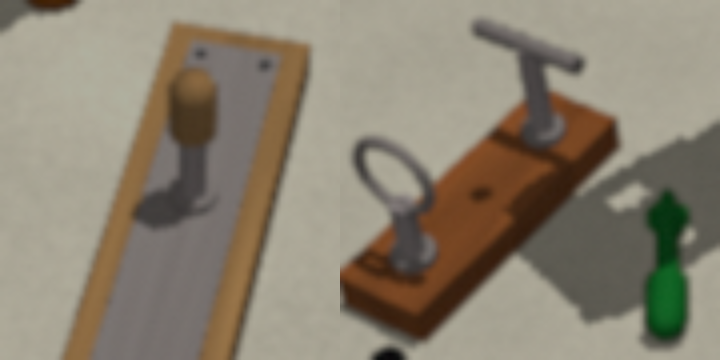

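```bash
python3 -c "
from h import *
job.hand_in();print(monitor.sense()['clock'])"
```

```text
the job is handed in; nothing more can be done
the job is handed in; nothing more can be done
```

The wig post is out of the rack and seated in the hidden socket, collar down on the plate. I let go, moved the arm clear and handed the job in at about 21 s on the clock.

- **Finding the socket:** I slid the foot along the plate's middle line at about 5 N, with a brief peak of about 11 N. The foot dropped in near x = -15 mm. Following the side forces centred it at x ≈ -13 mm.
- **Seating:** The collar met the plate at about 10 N. The tool was then 26 mm below the height where the foot first touched the plate, which is exactly the foot's length.
- **Upright:** After release, the wrist picture showed the collar where a fully seated post should have it, and the scene picture shows the post standing straight.
- **Other things:** The mug and compact were unchanged in the before-and-after comparison. The bar and loop posts and the jar differed because of the arm's shadow, but by eye they stand where they were.

**Checks that disagreed:**
- The final two-camera position check on the wooden top was off by about 4 mm. I think its scene-camera colour mask ran into the rail's wood, so I did not rely on it.
- The green look-alike post was upright in the first picture but already lying down by my first picture at the rack, 3.4 s in. I think it fell by itself, since the arm had not been near it. It stayed where it fell, clear of everything else.

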